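# Reverse the electromagnet's coil current

## Robot

A 6-joint arm with a two-finger parallel gripper is mounted at the origin on a cart in front of the work surface, level with it; the furniture and walls round the work are solid. World frame = base frame: x ahead of the robot, y to its left, z up, the work surface at z = 0. Lengths are in mm, angles in rad, forces in N, time in s.
With the tool pointing down it reaches from about 400 to 925 mm from the base axis. Payload 12.5 kg.
Tool frame: the origin (TCP) lies at the very end of the fingers, on their centre line; the grasp point (between the pads) lies 19 mm behind it; z points along the fingers, y is the line along which they close (so a half turn about z gives the same grasp; the last joint's range is limited). The gripper opens to 95 mm and grips with 3 to 60 N. Pads are 20 mm wide; open, the fingers measure 119 mm over their backs; the gripper's body (75 mm by 180 mm) begins 59 mm behind the grasp point.
Start: joints at [1.005, 0.491, 1.559, -0, 1.092, -0.106], TCP at [277.343, 560.114, 214.661] pointing down, gripper open.
Joint ranges: [-3.1, 3.1], [-0.84, 2.19], [0.05, 2.79], [-1.13, 4.28], [0.06, 2.93], [-2.69, 2.69]. Speed limits (rad/s): [2.22, 2.22, 2.79, 3.14, 3.14, 3.14].

## Interface

Orientations are given as [roll, pitch, yaw] about the fixed x, y, z axes, in that order (R = Rz(yaw) Ry(pitch) Rx(roll)).
In Python, from cell import env gives the robot as it stands.
- The arm moves only by the shell command python3 steer.py 'ROWS'. ROWS is a JSON list of rows, 1 to 5 of them, each of 5 numbers: dx, dy, dz in mm, then a turn about the tool's z in rad, then the opening from 0.0 (shut) to 1.0 (fully open); each row is the pose to reach, as a shift and turn from the pose commanded when the command began, along the tool's axes at that moment; what a row does not reach only later rows make up. A row lasts 1/12 s, in which the tool goes at most 41.7 mm and 0.125 rad, less where a joint would pass 70% of its speed; a pose out of reach is approached as far as the arm can. The fingers move at their own pace and stop on an object; the grip force is fixed at half the most. Time passes only in rows, so rows that do not move let the fingers close. It prints the time, the measured TCP pose, the force, the opening and the grip force at its end.
- env.state(): the state, without advancing time (a new reading comes with each control period).
- env.read_camera(name): name is "side" or "top" or "wrist"; returns (picture, depth): 400x640x3 uint8, red, green, blue; 400x640 float32, mm along the optical axis (not along the pixel's ray), 0 where there is no reading.
- env.camera_info(name): a dict with "vertical_fov" (degrees; the focal length in pixels is half the picture's height over the tangent of half this angle, whatever the lens; pixels are square), "cx", "cy" (the principal point, pixels), "origin" and "attitude" of the camera in the world. Camera axes: x right, y down, z forward; pixel columns grow to the right and rows downward; lengths in mm; the calibration is good to about 2 mm. The wrist camera is an equidistant fisheye: a pixel r from the principal point sees the ray r / f radians off the axis. A picture is of the moment at which its call begins: read the wrist's pose just before it. camera_info takes no time and is no camera call; for the wrist camera it gives the pose at the moment of the call.
- env.job_done(): hands the job in; it is judged then, once.
The state is a dict: "t": time; "joints": joint angles; "qvel": joint speeds; "tau": joint torques, N m; "eef_pos": TCP position; "tcp_rot": TCP orientation; "ft_force": force on the tool from outside, world axes, zero at the start; "moment": the same for the moment, N m; "opening": opening from 0.0 (shut) to 1.0 (fully open); "grip_force": force on a finger pad.
Only numpy, scipy, OpenCV 4.12 (cv2) and the standard library are available. Lean on these libraries where they do the work, as an engineer would, in place of code of your own. Each camera call takes 0.05 s, during which the arm holds its last target. There are 200 camera calls.

## Task

Reverse the current through the electromagnet's coils: turn the rotary isolator off, throw the bail handle of the reversing switch right over until it sits in its other pair of clips, then turn the isolator back on. The bail must never be out of its clips unless the isolator is fully off, and the things lying around must stay where they are.

Things in the scene. Friction and masses are not known exactly. Their poses are not given: they have to be found in the camera images.
- isolator_box: The rotary isolator's box: grey and white square enclosure, 80 x 80 mm and 42 mm high (two black cable glands stick out 10 mm on its +x side), fixed to the table; the yaw varies. Origin: centre of its underside, z up. A long dark tick on its top, at its +x edge, marks ON; a round dark dot, 60 degrees clockwise from the tick as seen from above, marks OFF.
- isolator (a joint): The isolator's black handle, turning about the vertical axis through the middle of its box: 0 = on (bar along the box's x, pointer to the tick), 1.05 rad = off (turned 60 degrees clockwise seen from above, pointer to the dot). It starts on. A sprung detent snaps it into whichever of these is nearer, against a stop; the most torque needed is about 0.12 N m, on leaving the stop.
- isolator_grip (a point): Middle of the handle's grip bar, on the turning axis, 63 mm above the table. The bar is 46 mm long, 13 mm wide and 24 mm high (its underside 51 mm, its top 75 mm above the table) on a round skirt 44 mm across. This frame's x runs along the bar to the pointer end and turns with the handle; z up.
- isolator_pointer (a point): Pointer end of the handle, on its top, 25 mm from the axis, beside a white line inlaid in the top face.
- reversing_switch: The reversing switch: double-throw knife switch on a black and grey base plate, 150 mm (its x) by 104 mm (its y) and 16 mm high, fixed to the table; the yaw varies. Origin: centre of its underside, z up. Brass clips 59 mm high stand at x = -37 and +37 mm, y = -34 and +34 mm; hinge posts 42 mm high stand at x = 0, y = -34 and +34 mm.
- bail_hinge (a point): Middle of the bail's hinge axis, 34 mm above the table over the base's centre; the axis runs along the base's y.
- bail (a joint): The bail's angle about the base's y axis: 0 = upright, +1.0 rad = home in the clips on the base's +x side, -1.0 rad = home in the clips on its -x side. It starts home on either side. An over-centre spring holds it home against a stop and snaps it to the nearer side; about 5 N at the bar takes it over the middle.
- bail_bar (a point): Middle of the bail's grip bar: a round black bar, 16 mm in diameter and 84 mm long along the base's y, 75 mm from the hinge axis, carried by two copper blades at y = -34 and +34 mm with 64 mm of free space between them. About 74 mm above the table when home, 109 mm when upright.
- tin_screws: Bystander: round tin, 62 mm across, 30 mm high, standing loose about 0.10 m from the isolator's centre, on its -x side. Origin: centre of underside.
- magnet_puck: Bystander: pale disc, 24 mm across, 10 mm high, lying loose about 0.11 m from the reversing switch's centre, on its -x side. Origin: centre of underside.
- kapton_roll: Bystander: roll of orange-brown tape lying flat, 67 mm across, 12 mm high, loose. Origin: centre of underside.
- hex_key: Bystander: black hex key, 88 x 31 x 5 mm, lying loose. Origin: centre of underside.
- objective_can_2: Bystander: small round can, black with a clear cap, 38 mm across, 52 mm high, standing loose at the back. Origin: centre of underside.

How it is judged (in metres and radians):
On the way, in this order (a step that is already met when the one before it is completed fails the run):
1. the isolator is turned off while the bail still sits in the clips it started in (value of joint isolator above 0.9 rad and (value of joint bail above 0.85 rad or value of joint bail below -0.85 rad) and distance of bail_bar from where it was at the start of the episode below 0.02 m), for 0.2 s.
2. with the isolator off, the bail is thrown over and sits in the other clips (value of joint isolator above 0.9 rad and (value of joint bail above 0.85 rad or value of joint bail below -0.85 rad) and distance of bail_bar from where it was at the start of the episode above 0.1 m), for 0.2 s.
3. the isolator is turned back on (value of joint isolator below 0.15 rad and (value of joint bail above 0.85 rad or value of joint bail below -0.85 rad)), for 0.2 s.
At the end, for the whole second after the job is handed in: The isolator is on (within 0.15 rad of its on detent), the bail sits in the pair of clips opposite to the one it started in (beyond 0.85 rad from upright, its bar more than 100 mm from its start), and each bystander is within 20 mm of where it started (all of step 3 and distance of bail_bar from where it was at the start of the episode above 0.1 m and distance of each of tin_screws, magnet_puck, kapton_roll, hex_key, objective_can_2 from where it was at the start of the episode below 0.02 m); the robot touches nothing.
It fails at once if the bail is out of its clips (within 0.75 rad of upright) while the isolator is not off (below 0.8 rad) (value of joint isolator below 0.8 rad and value of joint bail between -0.75 and 0.75 rad).
It fails at once if a bystander is pushed more than 20 mm from its place (distance of any of tin_screws, magnet_puck, kapton_roll, hex_key, objective_can_2 from where it was at the start of the episode above 0.02 m).
It also fails if it takes over 56 s, if anything falls off the work surface, if the arm or the gripper's body presses on something with over 40 N, if the wrist force passes 120 N, or if a joint passes its speed limit or range.

## Working session

There is one attempt and no reset: what is moved stays moved. The work goes in short steps, Python scripts to look and compute and a shell command to move; the robot and the scene stay as the last step left them, time stands still between calls to the robot, and variables do not carry over. Pictures are saved under pics/ and viewed, at most 10 in all, crops included, and the job is handed in when it is done.

```bash
ls; mkdir -p pics
python3 - <<'E'
from cell import env
import cv2,numpy as np
s=env.state();print(s['t'],s['eef_pos'],s['tcp_rot'])
for n in("top","side"):
    im,d=env.read_camera(n);np.savez(f"pics/{n}0.npz",im=im,d=d)
    cv2.imwrite(f"pics/{n}0.png",im[:,:,::-1]);print(n,env.camera_info(n))
E
```

```text
cell.py
pics
steer.py
0.0 [277.21501176 559.91311614 214.06652012] [-3.14052381e+00 -1.07619016e-04  2.68180420e+00]
top {'vertical_fov': 49.7295925776549, 'cx': 321.40247920879597, 'cy': 196.63079227731566, 'origin': array([ 505.0948625 , -128.13606377, 1197.06942236]), 'attitude': array([-3.10313130e+00,  1.84997360e-04, -1.57377973e+00])}
side {'vertical_fov': 49.7597172501254, 'cx': 324.137284823329, 'cy': 198.92523871270143, 'origin': array([ 598.39036282, -989.16404985,  652.96589986]), 'attitude': array([-2.15817187, -0.00994027,  0.07541075])}
```

View pics/top0.png

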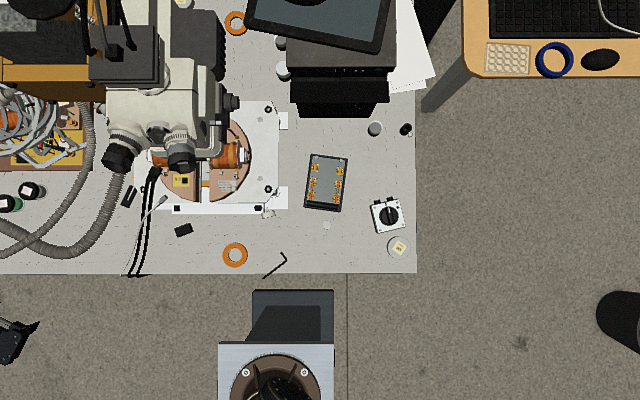

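View pics/side0.png

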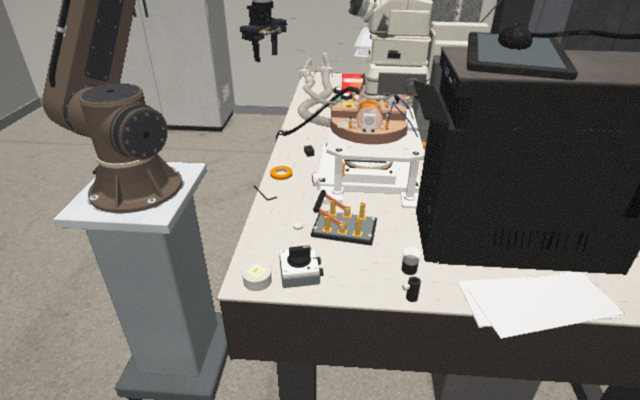

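The top view shows the isolator at about (388,215), the switch at (326,182), the tin at (398,247), the puck at (327,225) and the hex key at (277,265). In the side view the bail bar is at (320,201), leaning towards the robot. Next I'll measure these from depth.

```bash
cat > h.py <<'E'
import numpy as np,cv2
from scipy.spatial.transform import Rotation as R
def cloud(env_info,d):
    i=env_info;f=200/np.tan(np.radians(i['vertical_fov']/2));v,u=np.mgrid[:400,:640]
    p=np.stack([(u-i['cx'])/f*d,(v-i['cy'])/f*d,d],-1)
    return p@R.from_euler('xyz',i['attitude']).as_matrix().T+i['origin']
E
python3 - <<'E'
from cell import env
from h import *
C={}
for n in("top","side"):
    z=np.load(f"pics/{n}0.npz");P=cloud(env.camera_info(n),z['d']);C[n]=(z['im'],P,z['d']>0)
def rect(n,c,r,lo,hi):
    im,P,ok=C[n];m=ok&(np.hypot(P[...,0]-c[0],P[...,1]-c[1])<r)&(P[...,2]>lo)&(P[...,2]<hi)
    q=P[m];return q
im,P,ok=C['top']
for u,v in[(388,215),(326,182),(326,200),(398,247),(327,225),(235,242),(350,240),(375,129)]:print(u,v,P[v,u].round(1))
im,P,ok=C['side']
for u,v in[(320,201),(299,252),(300,279),(257,268),(360,230),(298,226),(270,230)]:print('s',u,v,P[v,u].round(1))
P=C['top'][1];c=P[215,388]
for n in C:
  q=rect(n,c,62,36,47);print(n,'box',cv2.minAreaRect(q[:,:2].astype(np.float32)),q[:,2].mean(),len(q))
  q=rect(n,c,35,68,85);print(n,'handle',cv2.minAreaRect(q[:,:2].astype(np.float32)),np.median(q[:,2]),len(q))
  c2=P[182,326];q=rect(n,c2,100,9,22);print(n,'base',cv2.minAreaRect(q[:,:2].astype(np.float32)),len(q))
  im,PP,ok=C[n];m=ok&(np.hypot(PP[...,0]-c2[0],PP[...,1]-c2[1])<110)&(PP[...,2]>62)&(PP[...,2]<120)&(im.max(-1)<70)
  q=PP[m];print(n,'bar',cv2.minAreaRect(q[:,:2].astype(np.float32)) if len(q) else 0,np.percentile(q[:,2],[5,50,95]),len(q))
a=cv2.resize(C['top'][0][140:265,255:415],None,fx=4,fy=4,interpolation=cv2.INTER_CUBIC)
cv2.imwrite('pics/zt.png',a[:,:,::-1])
E
```

```text
388 215 [ 500.  -300.9   74.8]
326 182 [ 590.5 -140.8   18.5]
326 200 [ 541.3 -140.6   16.3]
398 247 [ 414.  -333.1   35.3]
327 225 [ 472.8 -143.2   12.1]
235 242 [426.5 110.8   1.9]
350 240 [ 431.  -206.7    1. ]
375 129 [ 729.9 -272.    49.9]
s 320 201 [ 530.3 -142.5   81.5]
s 299 252 [ 501.  -313.    66.8]
s 300 279 [ 506.2 -346.3   22.9]
s 257 268 [ 413.7 -329.3   30.4]
s 360 230 [ 628.1 -182.    31.8]
s 298 226 [ 477.1 -151.1   10. ]
s 270 230 [ 409.1 -162.1    1.5]
top box ((498.3556823730469, -306.7434387207031), (75.7254409790039, 76.22144317626953), 12.923274040222168) 41.58350373506286 562
top handle ((500.4486389160156, -305.98907470703125), (45.32278823852539, 13.231802940368652), 14.472078323364258) 74.47945408861074 90
top base ((589.8757934570312, -138.6700897216797), (103.71511840820312, 149.80393981933594), 81.93852233886719) 1598
top bar ((527.3392333984375, -129.80746459960938), (82.78813171386719, 15.462953567504883), 82.1256332397461) [76.82093721 81.17249265 85.48813375] 193
side box ((499.99627685546875, -307.8021545410156), (76.03022766113281, 78.51964569091797), 13.477733612060547) 41.44060368923262 599
side handle ((501.5129089355469, -306.6985168457031), (44.75400161743164, 14.793773651123047), 12.852818489074707) 74.12830255697543 132
side base ((591.1172485351562, -139.63134765625), (106.59729766845703, 149.2808837890625), 82.40850067138672) 1238
side bar ((529.107421875, -136.133544921875), (74.98567199707031, 10.982874870300293), 80.44400787353516) [74.21619979 81.6459569  83.77445606] 96
```

View pics/zt.png

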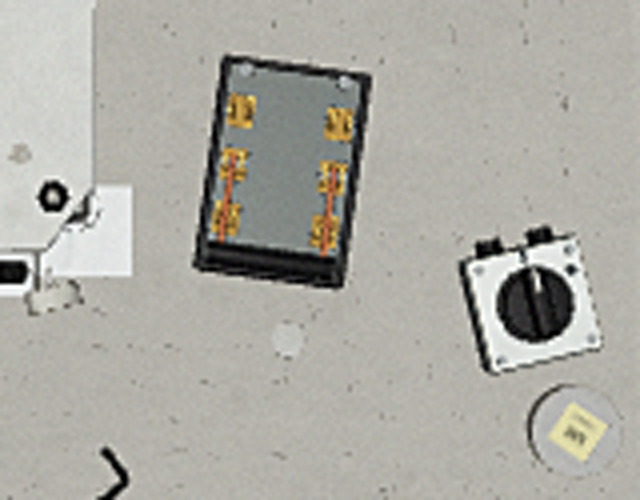

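The two views agree:
- **Isolator:** centre at about (500,-307), yaw 13.4°, and the tick confirms it is on. The bar top is at 74 mm.
- **Switch:** centre at about (590.5,-139), yaw about -8°.
- **Bail:** home on the -x side. The bar is at about (528,-130) with its top at 82 mm, so its axis is at 74 mm.

First I'll turn the tool to yaw 0.235.

```bash
S="python3 steer.py"
python3 steer.py '[[0,0,0,0.12,1],[0,0,0,0.24,1],[0,0,0,0.36,1],[0,0,0,0.48,1],[0,0,0,0.6,1]]'
python3 steer.py '[[0,0,0,0.12,1],[0,0,0,0.24,1],[0,0,0,0.36,1],[0,0,0,0.48,1],[0,0,0,0.6,1]]'
python3 steer.py '[[0,0,0,0.12,1],[0,0,0,0.24,1],[0,0,0,0.36,1],[0,0,0,0.48,1],[0,0,0,0.6,1]]'
python3 steer.py '[[0,0,0,0.125,1],[0,0,0,0.25,1],[0,0,0,0.375,1],[0,0,0,0.5,1],[0,0,0,0.62,1]]'
python3 steer.py '[[0,0,0,0.025,1],[0,0,0,0.025,1]]'
```

```text
t: 0.52
eef_pos: [277.3, 560.0, 214.3]
tcp_rot: [-3.141, 0.0, 2.076]
ft_force: [-0.9, -0.3, 0.4]
opening: 0.999
grip_force: 0.0
t: 0.93
eef_pos: [277.2, 560.0, 214.3]
tcp_rot: [-3.141, 0.001, 1.476]
ft_force: [-0.8, -0.3, 0.9]
opening: 1.001
grip_force: 0.0
t: 1.35
eef_pos: [277.2, 560.0, 214.3]
tcp_rot: [3.142, 0.001, 0.876]
ft_force: [-0.4, -0.0, -0.3]
opening: 0.998
grip_force: 0.0
t: 1.77
eef_pos: [277.3, 560.0, 214.3]
tcp_rot: [3.141, 0.0, 0.255]
ft_force: [0.5, 0.5, -0.5]
opening: 1.001
grip_force: 0.0
t: 1.93
eef_pos: [277.3, 560.0, 214.3]
tcp_rot: [3.141, 0.0, 0.236]
ft_force: [-0.1, -0.7, 0.1]
opening: 0.998
grip_force: 0.0
```

```bash
python3 steer.py '[[3,29,0,0,1],[6,58,0,0,1],[9,87,0,0,1],[12,116,0,0,1],[14.5,144,0,0,1]]'
python3 steer.py '[[3,29,0,0,1],[6,58,0,0,1],[9,87,0,0,1],[12,116,0,0,1],[14.5,144,0,0,1]]'
python3 steer.py '[[3,29,0,0,1],[6,58,0,0,1],[9,87,0,0,1],[12,116,0,0,1],[14.5,144,0,0,1]]' | head -3
python3 steer.py '[[-2,31,0,0,1],[-4,62,0,0,1],[-6,93,0,0,1],[-8,124,0,0,1],[-9.5,154,0,0,1]]'
python3 steer.py '[[-2,31,0,0,1],[-4,62,0,0,1],[-6,93,0,0,1],[-8,124,0,0,1],[-9.5,154,0,0,1]]'
python3 steer.py '[[-2,31,0,0,1],[-4,62,0,0,1],[-6,93,0,0,1],[-8,124,0,0,1],[-9.5,154,0,0,1]]'
python3 - <<'E'
from cell import env
from h import *
im,d=env.read_camera("wrist");i=env.camera_info("wrist");print(i);s=env.state();print(s['eef_pos'],s['tcp_rot'],s['joints'])
cv2.imwrite('pics/w1.png',im[:,:,::-1]);np.savez('pics/w1.npz',im=im,d=d,o=i['origin'],a=i['attitude'])
E
```

```text
t: 2.35
eef_pos: [325.4, 422.1, 214.5]
tcp_rot: [3.141, 0.0, 0.239]
ft_force: [1.0, 0.0, 0.6]
opening: 1.001
grip_force: 0.0
t: 2.77
eef_pos: [373.3, 285.5, 214.6]
tcp_rot: [-3.142, -0.0, 0.239]
ft_force: [-0.1, -1.0, -0.6]
opening: 1.001
grip_force: 0.0
t: 3.18
eef_pos: [421.2, 148.9, 214.7]
tcp_rot: [-3.142, -0.0, 0.239]
t: 3.6
eef_pos: [447.8, -3.2, 214.6]
tcp_rot: [-3.142, -0.0, 0.239]
ft_force: [0.6, 0.1, 0.0]
opening: 1.002
grip_force: 0.0
t: 4.02
eef_pos: [474.7, -155.2, 214.6]
tcp_rot: [-3.141, 0.0, 0.238]
ft_force: [-0.2, 0.2, -0.3]
opening: 1.002
grip_force: 0.0
t: 4.43
eef_pos: [501.6, -307.1, 214.4]
tcp_rot: [-3.141, 0.0, 0.238]
ft_force: [0.2, 0.8, 0.2]
opening: 0.997
grip_force: 0.0
{'vertical_fov': 65.70646984690485, 'cx': 316.9379494816267, 'cy': 196.7540644098859, 'origin': array([ 578.27269097, -294.12270191,  383.50569226]), 'attitude': array([ 2.85972066e+00, -1.40156681e-03, -1.33391562e+00])}
[ 502.47632396 -311.55466302  214.20444088] [ 3.13976545e+00 -4.13749458e-04  2.36550246e-01] [-6.66345522e-01  4.42600579e-01  1.64600746e+00 -9.29440032e-04
  1.05129396e+00  6.68361673e-01]
```

View pics/w1.png

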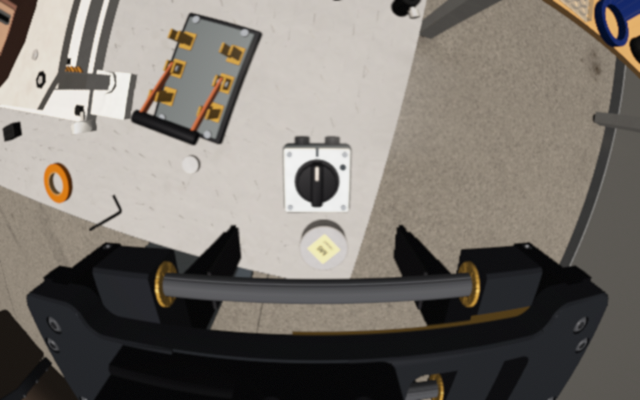

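The wrist view shows the isolator at (317,180) with the handle along the tool's x, the switch at (197,78) and the tin at (323,246). Next I'll refine the centres from the wrist depth.

```bash
cat >> h.py <<'E'
def wcloud(i,d):
    f=200/np.tan(np.radians(i['vertical_fov']/2));v,u=np.mgrid[:400,:640]
    a=u-i['cx'];b=v-i['cy'];r=np.hypot(a,b)+1e-9;t=np.tan(r/f)
    p=np.stack([a/r*t*d,b/r*t*d,d],-1)
    return p@R.from_euler('xyz',i['attitude']).as_matrix().T+i['origin']
E
python3 - <<'E'
from cell import env
from h import *
im,d=env.read_camera("wrist");i=env.camera_info("wrist");s=env.state();print(s['eef_pos'],s['tcp_rot'])
P=wcloud(i,d)
def m(c,r,lo,hi,mask=True):
    k=(d>0)&(np.hypot(P[...,0]-c[0],P[...,1]-c[1])<r)&(P[...,2]>lo)&(P[...,2]<hi)&mask
    q=P[k];print(cv2.minAreaRect(q[:,:2].astype(np.float32)),np.percentile(q[:,2],[5,50,95]).round(1),len(q))
m((500,-307),62,37,46);m((500,-307),32,68,82);m((590,-139),100,10,21);m((528,-130),60,65,90,im.max(-1)<70)
E
```

```text
[ 501.87467035 -309.02978158  213.92327521] [3.14108294e+00 2.30968620e-05 2.35664235e-01]
((498.852783203125, -304.47796630859375), (76.17593383789062, 77.02371978759766), 14.236588478088379) [38.5 40.1 42.5] 2890
((500.3481140136719, -303.6116638183594), (45.38557052612305, 11.64272689819336), 13.285706520080566) [71.7 73.7 75.2] 511
((589.2711181640625, -137.47552490234375), (103.46295928955078, 149.6900634765625), 82.31281280517578) [11.  15.1 18. ] 6762
((528.2786865234375, -128.496337890625), (84.76722717285156, 14.403547286987305), 81.73455047607422) [75.7 80.4 82.2] 868
```

```bash
python3 steer.py '[[0,0,0,0,1],[0,0,0,0,1],[0,0,0,0,1]]'|sed -n 2,3p
python3 steer.py '[[0,0,0,0,1],[0,0,0,0,1]]'|sed -n 2,3p
python3 - <<'E'
from cell import env
from h import *
im,d=env.read_camera("wrist");i=env.camera_info("wrist");s=env.state();print(s['eef_pos'],s['tcp_rot'])
P=wcloud(i,d)
def m(c,r,lo,hi,mask=True):
    k=(d>0)&(np.hypot(P[...,0]-c[0],P[...,1]-c[1])<r)&(P[...,2]>lo)&(P[...,2]<hi)&mask
    q=P[k];print(cv2.minAreaRect(q[:,:2].astype(np.float32)),np.percentile(q[:,2],[5,50,95]).round(1),len(q))
m((500,-307),62,37,46);m((500,-307),32,68,82);m((590,-139),100,10,21);m((528,-130),60,65,90,im.max(-1)<70)
E
```

```text
eef_pos: [501.5, -304.4, 214.7]
tcp_rot: [-3.141, 0.0, 0.238]
eef_pos: [501.7, -304.6, 214.9]
tcp_rot: [3.142, -0.0, 0.238]
[ 501.76482709 -304.81622233  214.86618472] [ 3.14141084e+00 -3.01336253e-04  2.37762879e-01]
((498.8170166015625, -308.145263671875), (75.41065979003906, 76.0377426147461), 13.3385591506958) [38.8 40.4 42.7] 2888
((501.4547424316406, -307.54229736328125), (45.49102783203125, 11.64391040802002), 13.91930103302002) [72.2 74.  75.4] 509
((590.1924438476562, -140.07635498046875), (103.36450958251953, 149.10850524902344), 82.02265930175781) [11.  15.2 18.2] 6892
((528.591552734375, -132.2242889404297), (82.4678955078125, 13.842045783996582), 81.80986022949219) [75.6 80.3 82.2] 881
```

```bash
python3 steer.py '[[-1,2,25,0,1],[-1,2,55,0,1],[-1,2,85,0,1],[-1,2,115,0,1],[-1,2,138,0,1]]'
python3 steer.py '[[0,0,10,0,0.4],[0,0,17,0,0.3],[0,0,19,0,0.3],[0,0,19,0,0.3],[0,0,19,0,0.3]]'
python3 steer.py '[[0,0,0,0,0.2],[0,0,0,0,0],[0,0,0,0,0],[0,0,0,0,0],[0,0,0,0,0]]'
```

```text
t: 5.42
eef_pos: [500.7, -306.9, 74.7]
tcp_rot: [-3.141, 0.001, 0.237]
ft_force: [1.2, 0.2, 0.4]
opening: 1.001
grip_force: 0.0
t: 5.83
eef_pos: [501.7, -307.9, 58.8]
tcp_rot: [3.14, -0.001, 0.237]
ft_force: [0.3, 0.1, -0.8]
opening: 0.707
grip_force: 0.0
t: 6.25
eef_pos: [501.2, -307.7, 57.8]
tcp_rot: [3.141, -0.0, 0.237]
ft_force: [-0.1, 0.3, 0.4]
opening: 0.354
grip_force: 0.0
```

```bash
python3 steer.py '[[0,0,0,0,0],[0,0,0,0,0],[0,0,0,0,0],[0,0,0,0,0],[0,0,0,0,0]]'
python3 steer.py '[[0,0,0,0,0],[0,0,0,0,0],[0,0,0,0,0]]'
```

```text
t: 6.67
eef_pos: [500.7, -306.2, 57.6]
tcp_rot: [-3.139, 0.001, 0.237]
ft_force: [0.2, 8.3, 4.3]
opening: 0.135
grip_force: 30.0
t: 6.92
eef_pos: [500.7, -306.2, 57.6]
tcp_rot: [-3.139, 0.001, 0.237]
ft_force: [-1.5, 8.2, 4.4]
opening: 0.133
grip_force: 30.0
```

The handle is gripped: 12.7 mm matches the bar. Now I'll turn it 60° clockwise.

```bash
python3 steer.py '[[0,0,0,0.07,0],[0,0,0,0.14,0],[0,0,0,0.21,0],[0,0,0,0.28,0],[0,0,0,0.35,0]]'
python3 steer.py '[[0,0,0,0.07,0],[0,0,0,0.14,0],[0,0,0,0.21,0],[0,0,0,0.28,0],[0,0,0,0.35,0]]'
python3 steer.py '[[0,0,0,0.08,0],[0,0,0,0.16,0],[0,0,0,0.24,0],[0,0,0,0.31,0],[0,0,0,0.35,0]]'
python3 steer.py '[[0,0,0,0,0],[0,0,0,0,0]]'; python3 -c "
from cell import env;print(env.state()['moment'])"
```

```text
t: 7.33
eef_pos: [500.8, -306.7, 57.6]
tcp_rot: [-3.14, 0.001, -0.116]
ft_force: [-1.0, 4.1, 2.7]
opening: 0.134
grip_force: 30.0
t: 7.75
eef_pos: [500.6, -307.2, 57.6]
tcp_rot: [-3.141, 0.002, -0.466]
ft_force: [-3.2, 0.3, 2.9]
opening: 0.133
grip_force: 30.0
t: 8.17
eef_pos: [500.3, -307.6, 57.6]
tcp_rot: [3.141, 0.002, -0.817]
ft_force: [-5.2, -1.5, 2.9]
opening: 0.136
grip_force: 30.0
t: 8.33
eef_pos: [500.3, -307.6, 57.6]
tcp_rot: [3.141, 0.002, -0.813]
ft_force: [-5.2, -0.8, 2.8]
opening: 0.135
grip_force: 30.0
[-0.30855719  1.34262235 -0.13103221]
```

```bash
python3 steer.py '[[0,0,0,0,0.3],[0,0,0,0,0.5],[0,0,0,0,0.7],[0,0,0,0,0.9],[0,0,0,0,1]]'
python3 steer.py '[[0,0,-20,0,1],[0,0,-55,0,1],[0,0,-90,0,1],[0,0,-125,0,1],[0,0,-150,0,1]]'
python3 steer.py '[[0,0,0,-0.12,1],[0,0,0,-0.24,1],[0,0,0,-0.36,1],[0,0,0,-0.48,1],[0,0,0,-0.6,1]]'|sed -n 3p
python3 steer.py '[[0,0,0,-0.12,1],[0,0,0,-0.24,1],[0,0,0,-0.36,1],[0,0,0,-0.48,1],[0,0,0,-0.6,1]]'|sed -n 3p
python3 steer.py '[[0,0,0,-0.12,1],[0,0,0,-0.24,1],[0,0,0,-0.36,1],[0,0,0,-0.48,1],[0,0,0,-0.6,1]]'|sed -n 3p
python3 steer.py '[[0,0,0,-0.12,1],[0,0,0,-0.24,1],[0,0,0,-0.36,1],[0,0,0,-0.444,1],[0,0,0,-0.444,1]]'
python3 - <<'E'
from cell import env
from h import *
im,d=env.read_camera("top");P=cloud(env.camera_info("top"),d)
k=(d>0)&(np.hypot(P[...,0]-500,P[...,1]+306)<35)&(P[...,2]>68)&(P[...,2]<85);q=P[k]
print(cv2.minAreaRect(q[:,:2].astype(np.float32)),len(q))
cv2.imwrite('pics/t2.png',cv2.resize(im[140:265,255:415],None,fx=4,fy=4)[:,:,::-1])
E
```

```text
t: 8.75
eef_pos: [501.3, -307.6, 57.6]
tcp_rot: [-3.141, -0.0, -0.813]
ft_force: [-0.0, -0.1, 0.2]
opening: 0.43
grip_force: 0.0
t: 9.17
eef_pos: [501.5, -307.8, 210.7]
tcp_rot: [-3.141, -0.003, -0.813]
ft_force: [-0.1, -0.3, 0.4]
opening: 0.779
grip_force: 0.0
tcp_rot: [-3.142, -0.0, -0.207]
tcp_rot: [-3.142, -0.0, 0.393]
tcp_rot: [3.142, -0.0, 0.993]
t: 10.83
eef_pos: [501.1, -307.5, 207.6]
tcp_rot: [-3.142, -0.0, 1.435]
ft_force: [-0.4, 0.2, 0.5]
opening: 1.002
grip_force: 0.0
((0.0, 0.0), (0.0, 0.0), 0.0) 0
```

View pics/t2.png

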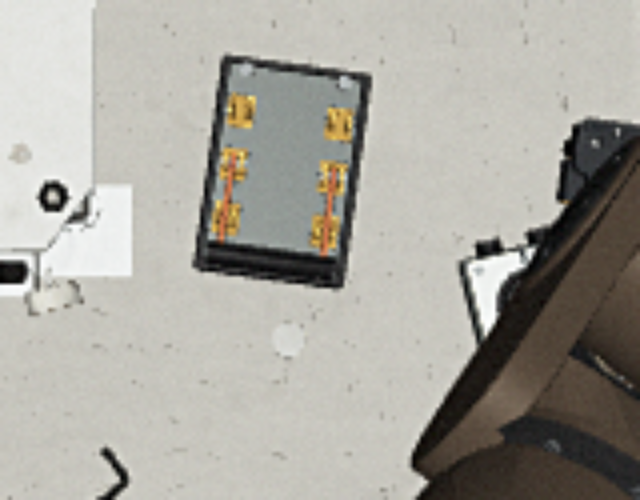

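The top view shows the bail still home, but the arm hides the handle. I'll move over the bar and then check the handle from the other cameras.

```bash
python3 steer.py '[[25,0.5,0,0,1],[65,1,0,0,1],[105,1.5,0,0,1],[145,2,0,0,1],[178,3,0,0,1]]'|head -2
python3 steer.py '[[0,0,0,0,1],[0,0,0,0,1],[0,0,0,0,1],[0,0,0,0,1],[0,0,0,0,1]]'
python3 - <<'E'
from cell import env
from h import *
for n in("top","side"):
    im,d=env.read_camera(n);P=cloud(env.camera_info(n),d)
    k=(d>0)&(np.hypot(P[...,0]-500.5,P[...,1]+306.5)<32)&(P[...,2]>68)&(P[...,2]<85);q=P[k]
    print(n,cv2.minAreaRect(q[:,:2].astype(np.float32)),len(q))
im,d=env.read_camera("wrist");P=wcloud(env.camera_info("wrist"),d)
def m(c,r,lo,hi,mask=True):
    k=(d>0)&(np.hypot(P[...,0]-c[0],P[...,1]-c[1])<r)&(P[...,2]>lo)&(P[...,2]<hi)&mask
    q=P[k];print(cv2.minAreaRect(q[:,:2].astype(np.float32)),np.percentile(q[:,2],[5,50,95]).round(1),len(q))
m((500.5,-307),32,68,82)
m((590,-139),100,10,21);m((528,-130),60,65,90,im.max(-1)<70)
cv2.imwrite('pics/w3.png',im[:,:,::-1])
E
```

```text
t: 11.3
eef_pos: [528.8, -129.5, 207.7]
t: 11.72
eef_pos: [528.8, -132.9, 207.5]
tcp_rot: [-3.141, -0.0, 1.428]
ft_force: [0.3, 0.1, -0.5]
opening: 1.0
grip_force: 0.0
top ((499.8583068847656, -308.2445373535156), (13.232337951660156, 46.223663330078125), 43.5255012512207) 93
side ((501.4252014160156, -309.64508056640625), (13.399862289428711, 45.59695816040039), 42.776222229003906) 121
((499.81036376953125, -306.99871826171875), (13.285758972167969, 44.18508529663086), 44.37162780761719) [69.1 73.5 75.2] 305
((589.3654174804688, -138.45654296875), (103.16148376464844, 148.8499298095703), 81.58875274658203) [10.8 15.1 17.9] 7007
((527.78515625, -129.30047607421875), (81.81959533691406, 15.462881088256836), 83.30299377441406) [77.2 80.4 82.1] 1170
```

View pics/w3.png

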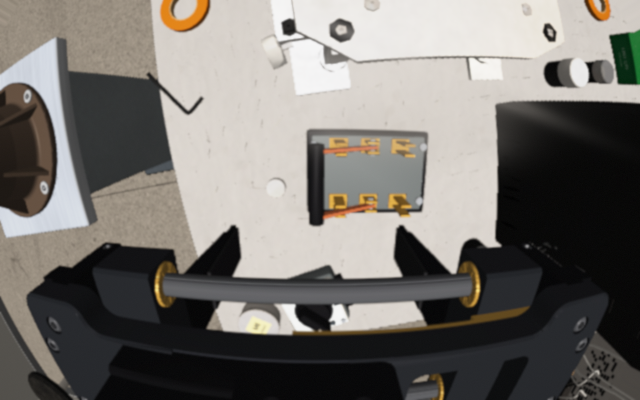

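The handle is at -46.5°, which is 60° from its starting 13.5°, so the isolator is off. In the wrist view the bar is at (317,185), parallel to the fingers' faces. Next I'll descend and grip it.

```bash
python3 steer.py '[[1,-0.7,25,0,1],[1,-0.7,55,0,1],[1,-0.7,85,0,1],[1,-0.7,115,0,1],[1,-0.7,133,0,0.6]]'
python3 steer.py '[[0,0,9,0,0.4],[0,0,15,0,0.3],[0,0,16.5,0,0.3],[0,0,16.5,0,0.3],[0,0,16.5,0,0.3]]'
python3 steer.py '[[0,0,0,0,0.2],[0,0,0,0,0],[0,0,0,0,0],[0,0,0,0,0],[0,0,0,0,0]]'
python3 steer.py '[[0,0,0,0,0],[0,0,0,0,0],[0,0,0,0,0]]'
```

```text
t: 12.28
eef_pos: [527.4, -130.8, 72.0]
tcp_rot: [-3.139, -0.001, 1.43]
ft_force: [-0.1, 0.3, 0.5]
opening: 0.968
grip_force: 0.0
t: 12.7
eef_pos: [528.9, -130.9, 59.1]
tcp_rot: [3.14, 0.0, 1.431]
ft_force: [0.6, -0.4, -0.2]
opening: 0.638
grip_force: 0.0
t: 13.12
eef_pos: [528.5, -130.7, 58.3]
tcp_rot: [3.141, -0.0, 1.431]
ft_force: [-0.6, 0.3, -0.6]
opening: 0.285
grip_force: 0.0
t: 13.37
eef_pos: [528.1, -130.6, 58.1]
tcp_rot: [-3.141, -0.0, 1.431]
ft_force: [-1.2, 1.0, 1.5]
opening: 0.161
grip_force: 30.0
```

```bash
python3 steer.py '[[0,4.4,-6.1,0,0],[0,9.3,-11.8,0,0],[0,14.8,-16.9,0,0],[0,20.8,-21.4,0,0],[0,27.1,-25.3,0,0]]'
python3 -c "
from cell import env;s=env.state();print(s['ft_force'],s['eef_pos'],s['opening'])"
```

```text
t: 13.78
eef_pos: [551.2, -133.7, 83.8]
tcp_rot: [-3.131, -0.001, 1.431]
ft_force: [-23.3, -0.3, 18.0]
opening: 0.162
grip_force: 30.0
[-23.26826496  -0.27584998  17.98407665] [ 551.22369574 -133.67513072   83.8283889 ] 0.1622753468795542
```

```bash
python3 steer.py '[[0,5.5,-4.5,0,0],[0,12.5,-7.3,0,0],[0,19.6,-9.2,0,0],[0,27,-10.3,0,0],[0,34.5,-10.7,0,0]]'
```

```text
t: 14.2
eef_pos: [589.2, -139.4, 95.1]
tcp_rot: [-3.14, 0.0, 1.431]
ft_force: [-4.0, -1.8, 0.3]
opening: 0.16
grip_force: 30.0
```

```bash
python3 steer.py '[[0,7.5,0.4,0,0],[0,14.9,1.5,0,0],[0,22.2,3.3,0,0],[0,29.2,5.9,0,0],[0,36,9.2,0,0]]'
python3 steer.py '[[0,6.3,3.9,0,0],[0,12.3,8.4,0,0],[0,17.8,13.5,0,0],[0,22.7,19.2,0,0],[0,27.5,25.5,0,0]]'
python3 steer.py '[[0,1,1.5,0,0],[0,1,1.5,0,0]]'
```

```text
t: 14.62
eef_pos: [626.1, -144.6, 84.8]
tcp_rot: [3.141, 0.0, 1.431]
ft_force: [-1.3, -2.8, -2.4]
opening: 0.162
grip_force: 30.0
t: 15.03
eef_pos: [652.6, -148.2, 58.6]
tcp_rot: [-3.141, -0.0, 1.431]
ft_force: [-1.2, -3.8, -0.7]
opening: 0.162
grip_force: 30.0
t: 15.2
eef_pos: [653.1, -148.2, 57.8]
tcp_rot: [-3.14, -0.0, 1.431]
ft_force: [-4.0, -2.7, 5.0]
opening: 0.157
grip_force: 30.0
```

```bash
python3 steer.py '[[0,0,0,0,0.3],[0,0,0,0,0.5],[0,0,0,0,0.7],[0,0,0,0,0.9],[0,0,0,0,1]]'
python3 steer.py '[[0,0,0,0,1],[0,0,-20,0,1],[0,0,-55,0,1],[0,0,-90,0,1],[0,0,-125,0,1]]'
python3 steer.py '[[0,0,-20,0,1],[0,0,-25,0,1],[0,0,-25,0,1],[0,0,-25,0,1],[0,0,-25,0,1]]'
python3 - <<'E'
from cell import env
from h import *
im,d=env.read_camera("wrist");P=wcloud(env.camera_info("wrist"),d)
def m(c,r,lo,hi,mask=True):
    k=(d>0)&(np.hypot(P[...,0]-c[0],P[...,1]-c[1])<r)&(P[...,2]>lo)&(P[...,2]<hi)&mask
    q=P[k];print(cv2.minAreaRect(q[:,:2].astype(np.float32)),np.percentile(q[:,2],[5,50,95]).round(1),len(q))
m((652,-148),55,65,110,im.max(-1)<70)
E
```

```text
t: 15.62
eef_pos: [653.3, -148.0, 57.7]
tcp_rot: [-3.142, -0.0, 1.431]
ft_force: [0.7, -0.6, 0.2]
opening: 0.455
grip_force: 0.0
t: 16.03
eef_pos: [653.0, -148.1, 184.2]
tcp_rot: [-3.141, -0.0, 1.431]
ft_force: [-0.1, -0.5, -0.3]
opening: 0.805
grip_force: 0.0
t: 16.45
eef_pos: [652.7, -148.1, 206.1]
tcp_rot: [-3.139, -0.001, 1.431]
ft_force: [-0.4, -0.1, -0.7]
opening: 0.999
grip_force: 0.0
((653.227294921875, -147.31198120117188), (81.56482696533203, 15.368667602539062), 80.91020202636719) [77.1 80.4 82.1] 1169
```

The bar is home on the +x side: centre at (653,-147) with its top at 82 mm. Now I'll return to the isolator.

```bash
python3 steer.py '[[-15,-11,0,0,1],[-38,-27,0,0,1],[-61,-44,0,0,1],[-84,-60,0,0,1],[-105,-76,0,0,1]]'|sed -n 2p
python3 steer.py '[[-20,-14,0,0,1],[-40,-28,0,0,1],[-60,-43,0,0,1],[-73.5,-52.6,0,0,1],[-73.5,-52.6,0,0,1]]'|sed -n 2p
python3 steer.py '[[0,0,0,0.12,1],[0,0,0,0.24,1],[0,0,0,0.36,1],[0,0,0,0.48,1],[0,0,0,0.6,1]]'|sed -n 3p
python3 steer.py '[[0,0,0,0.12,1],[0,0,0,0.24,1],[0,0,0,0.36,1],[0,0,0,0.48,1],[0,0,0,0.6,1]]'|sed -n 3p
python3 steer.py '[[0,0,0,0.12,1],[0,0,0,0.24,1],[0,0,0,0.36,1],[0,0,0,0.48,1],[0,0,0,0.6,1]]'|sed -n 3p
python3 steer.py '[[0,0,0,0.12,1],[0,0,0,0.24,1],[0,0,0,0.36,1],[0,0,0,0.444,1],[0,0,0,0.444,1]]'
python3 steer.py '[[0,0,0,0,1],[0,0,0,0,1],[0,0,0,0,1]]'|sed -n 1,3p
```

```text
eef_pos: [562.1, -242.4, 206.5]
eef_pos: [499.0, -308.8, 206.8]
tcp_rot: [-3.14, -0.0, 0.825]
tcp_rot: [-3.14, 0.001, 0.225]
tcp_rot: [-3.141, 0.001, -0.375]
t: 19.0
eef_pos: [501.3, -306.4, 206.9]
tcp_rot: [-3.142, 0.002, -0.817]
ft_force: [0.0, -0.4, -0.2]
opening: 0.999
grip_force: 0.0
t: 19.25
eef_pos: [501.1, -306.9, 207.6]
tcp_rot: [-3.142, 0.0, -0.811]
```

```bash
python3 steer.py '[[0,0,25,0,1],[0,0,55,0,1],[0,0,85,0,1],[0,0,115,0,1],[0,0,133,0,0.6]]'|sed -n 2p
python3 steer.py '[[0,0,10,0,0.4],[0,0,15,0,0.3],[0,0,17,0,0.3],[0,0,17,0,0.3],[0,0,17,0,0.3]]'|sed -n 2,4p
python3 steer.py '[[0,0,0,0,0.2],[0,0,0,0,0],[0,0,0,0,0],[0,0,0,0,0],[0,0,0,0,0]]'
python3 steer.py '[[0,0,0,0,0],[0,0,0,0,0],[0,0,0,0,0],[0,0,0,0,0]]'
```

```text
eef_pos: [500.2, -306.4, 72.1]
eef_pos: [501.5, -307.4, 59.0]
tcp_rot: [-3.141, -0.002, -0.813]
ft_force: [-0.2, -0.7, -0.5]
t: 20.5
eef_pos: [501.1, -307.1, 58.1]
tcp_rot: [-3.141, -0.0, -0.813]
ft_force: [0.2, -0.8, 0.8]
opening: 0.289
grip_force: 0.0
t: 20.83
eef_pos: [500.5, -307.6, 58.0]
tcp_rot: [3.141, 0.0, -0.813]
ft_force: [-4.5, -3.8, 1.0]
opening: 0.132
grip_force: 30.0
```

```bash
python3 steer.py '[[0,0,0,-0.07,0],[0,0,0,-0.14,0],[0,0,0,-0.21,0],[0,0,0,-0.28,0],[0,0,0,-0.35,0]]'|sed -n 2,4p
python3 steer.py '[[0,0,0,-0.07,0],[0,0,0,-0.14,0],[0,0,0,-0.21,0],[0,0,0,-0.28,0],[0,0,0,-0.35,0]]'|sed -n 2,4p
python3 steer.py '[[0,0,0,-0.08,0],[0,0,0,-0.16,0],[0,0,0,-0.24,0],[0,0,0,-0.31,0],[0,0,0,-0.355,0]]'|sed -n 2,4p
python3 steer.py '[[0,0,0,0,0],[0,0,0,0,0]]'|sed -n 2,4p
python3 steer.py '[[0,0,0,0,0.3],[0,0,0,0,0.5],[0,0,0,0,0.7],[0,0,0,0,0.9],[0,0,0,0,1]]'
python3 steer.py '[[0,0,0,0,1],[0,0,-20,0,1],[0,0,-55,0,1],[0,0,-90,0,1],[0,0,-125,0,1]]'|sed -n 2,4p
python3 steer.py '[[-40,0,-20,0,1],[-80,0,-25,0,1],[-120,0,-25,0,1],[-120,0,-25,0,1],[-120,0,-25,0,1]]'
python3 - <<'E'
from cell import env
from h import *
for n in("side","wrist"):
    im,d=env.read_camera(n);P=(wcloud if n=="wrist" else cloud)(env.camera_info(n),d)
    k=(d>0)&(np.hypot(P[...,0]-500.5,P[...,1]+306.5)<32)&(P[...,2]>68)&(P[...,2]<85);q=P[k]
    if len(q):print(n,cv2.minAreaRect(q[:,:2].astype(np.float32)),len(q))
    cv2.imwrite(f'pics/{n}9.png',im[:,:,::-1])
E
```

```text
eef_pos: [500.8, -307.2, 58.0]
tcp_rot: [-3.142, 0.0, -0.46]
ft_force: [-1.2, 0.1, 1.7]
eef_pos: [500.9, -306.6, 58.0]
tcp_rot: [-3.141, 0.0, -0.11]
ft_force: [0.4, 3.6, 5.3]
eef_pos: [500.8, -306.0, 58.0]
tcp_rot: [-3.14, 0.0, 0.246]
ft_force: [-0.3, 5.9, 6.2]
eef_pos: [500.8, -306.0, 58.0]
tcp_rot: [-3.14, 0.0, 0.242]
ft_force: [0.6, 5.6, 2.6]
t: 22.67
eef_pos: [501.0, -307.2, 57.9]
tcp_rot: [3.142, -0.0, 0.242]
ft_force: [-0.4, 0.3, 0.3]
opening: 0.431
grip_force: 0.0
eef_pos: [500.7, -306.9, 184.2]
tcp_rot: [-3.141, 0.0, 0.242]
ft_force: [0.7, -0.8, -0.5]
t: 23.5
eef_pos: [383.2, -336.4, 208.5]
tcp_rot: [3.141, -0.001, 0.239]
ft_force: [0.7, -0.3, -0.8]
opening: 0.996
grip_force: 0.0
side ((501.64874267578125, -307.5289001464844), (43.98337173461914, 15.297430992126465), 8.894405364990234) 136
wrist ((500.8992614746094, -306.13629150390625), (45.48339080810547, 12.627293586730957), 13.968888282775879) 582
```

View pics/wrist9.png

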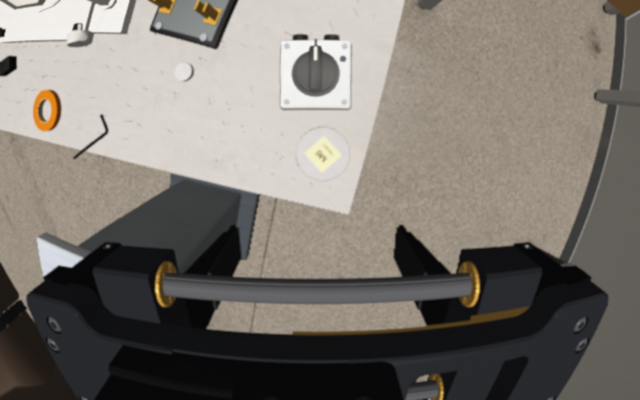

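View pics/side9.png

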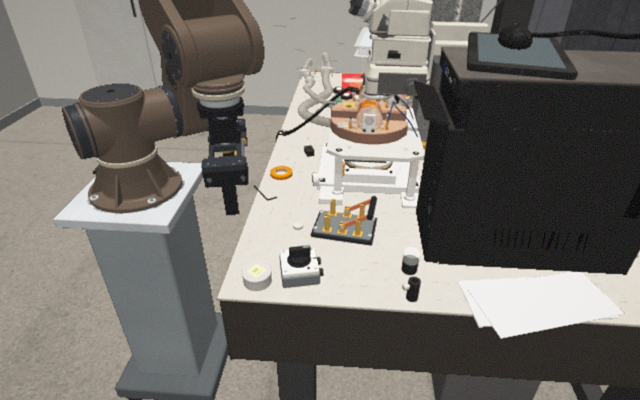

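The wrist view shows the handle back on the tick at (315,55). The side view shows the bail in the far clips, its bar at (373,208), and every bystander where it was. I'm handing the job in.

```bash
python3 -c "
from cell import env;print(env.job_done())"
```

```text
the job is handed in; nothing more can be done
None
```

The isolator was turned off, the bail thrown into its opposite (+x) clips, and the isolator turned back on, with no bystander visibly moved; the job was handed in after about 24 s of robot time, and no verdict was returned.

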